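# Hold the bearing ball over the rinse bowl

## Task

The lap's spare bearing ball lies loose in the shallow pocket of a small aluminium tray, which is kept in a low grey dock. Slide the tray by its upright fin straight out of the dock from under the lips, keep it level so that the ball never leaves its pocket, and carry it to the white bowl; finish while holding the tray in the gripper, level and motionless, the pocket over the middle of the bowl and about a hand's breadth (some 80 mm) above its rim, ready for rinsing. Do not shift the bowl, or the canister, tub and gem box that stand near.

Things in the scene. Friction and masses are not known exactly. Their poses are not given: they have to be found in the camera images.
- ball_tray: aluminium tray, plate 120x60x8 mm, 0.16 kg. Origin at the centre of the underside; x from the fin end to the pocket end (into the dock), y across, z up. Near the -x end an upright grip fin 30 mm long (x), 12 mm thick (y), from 8 to 50 mm above the underside; near the +x end the pocket. It starts with the pocket end in the dock, the fin outside in front of it.
- tray_grip (a point): centre of the tray's grip fin, at tray x = -35 mm, 29 mm above the tray's underside; pinch the fin across its 12 mm thickness (tray y), there is 21 mm of fin above and below this point
- tray_pocket (a point): centre of the pocket's flat floor, on the plate's top at tray x = +30 mm, 8 mm above the tray's underside. The pocket's rim is a ring of 36 mm inner and 42 mm outer diameter, 3 mm high. Same axes as the tray.
- ball_rest (a point): where the ball's centre is when it lies in the middle of the pocket: 11 mm above point tray_pocket
- ball_center (a point): centre of the loose steel ball, 22 mm diameter, 0.043 kg. It can roll about 10 mm off the middle before the rim stops it, and climbs over the rim if the tray is tipped beyond about 40 degrees or jerked.
- dock: fixed grey base plate 176x76x6 mm with two dark rails; the tray lies on it. Origin on the bench under the rails' mouth, between them; x points into the dock (tray comes out along -x). From x=0 to 76 mm lips 48 mm apart (16.5 to 20.5 mm above bench) overhang the tray's side edges, 2.5 mm above, 2 mm side room. End stop at x=70 mm. Tray origin starts at x=0 to 8 mm, is clear below -60 mm.
- bowl: white porcelain bowl, 125 mm across, 63 mm high, loose on the bench. Origin at the centre of its underside.
- bowl_rim (a point): centre of the bowl's mouth, 63 mm above the bench
- canister: black cylindrical canister with grey cap, 34 mm across, 51 mm high, upright; bystander. Origin under its centre.
- rouge_tub: squat white tub with a red lid, 62 mm across, 38 mm high; bystander. Origin under its centre.
- gem_box: round clear box, 44 mm across, 20 mm high; bystander. Origin under its centre.

How it is judged:
On the way:
1. the tray is drawn out of the dock, clear of the lips, with the ball in its pocket (x of ball_tray in the frame of dock below -0.06 m and distance between ball_center and ball_rest below 0.016 m), for 0.05 s.
At the end, for the whole second after the job is handed in: Tray held still by the fingers (2 N or more, under 0.03 m/s), within 7 degrees of level, off the bowl; pocket floor 42 to 162 mm above the rim and within 30 mm of the bowl's middle; ball within 16 mm of its middle place; bowl moved less than 20 mm (horizontal distance between tray_pocket and bowl_rim below 0.03 m and height (world z) of tray_pocket between 0.105 and 0.225 m and angle between ball_tray's own z axis and vertical below 0.12 rad and distance between ball_center and ball_rest below 0.016 m and linear speed of ball_tray below 0.03 m/s and contact force between the fingers and ball_tray above 2 N and contact force between ball_tray and bowl below 0.1 N and distance of bowl from where it was at the start of the episode below 0.02 m); the arm keeps its last pose, push and grip.
It fails at once if the ball leaves the pocket (distance between ball_center and ball_rest above 0.02 m).
It fails at once if the tray is tipped more than 20 degrees (angle between ball_tray's own z axis and vertical above 0.35 rad).
It fails at once if the bowl is shifted by 20 mm (distance of bowl from where it was at the start of the episode above 0.02 m).
It fails at once if the canister, tub or gem box is shifted by 15 mm (distance of any of canister, rouge_tub, gem_box from where it was at the start of the episode above 0.015 m).
It also fails if it takes over 53 s, if anything falls off the work surface, if the arm or the gripper's body presses on something with over 40 N, if the wrist force passes 120 N, or if a joint passes its speed limit or range.

## Robot

A 6-joint arm with a two-finger parallel gripper is mounted at the origin on a cart in front of the work surface, level with it; the furniture and walls round the work are solid. World frame = base frame: x ahead of the robot, y to its left, z up, the work surface at z = 0. Lengths are in m, angles in rad, forces in N, time in s.
With the tool pointing down it reaches from about 0.275 to 1 m from the base axis. Payload 8.4 kg.
Tool frame: the origin (TCP) lies on the centre line of the jaws, within the pads' length; the fingertips stand 17 mm ahead of it and the grasp point (between the pads) lies 2 mm behind it (bot.tcp_to_tips is the y of the fingertips in the tool frame, in m); y points along the fingers, z is the direction in which the jaws open and shut, and the axes are right-handed (so a half turn about y gives the same grasp; the last joint's range is limited). The gripper opens to 85 mm and grips with 20 to 120 N. Pads are 22 mm wide; open, the fingers measure 114 mm over their backs; the gripper's body (76 mm by 85 mm) begins 54 mm behind the grasp point. The pads swing forward as they close: fully open they stand 13 mm farther back than shut.
Start: joints at [-1.172, 0.353, 1.633, -0, 1.155, -0.002], TCP at [0.244, -0.575, 0.248] pointing down, gripper open.
Joint ranges: [-2.63, 2.63], [-0.92, 2.1], [0.06, 2.66], [-1.3, 4.44], [0, 2.69], [-3.02, 3.02]. Speed limits (rad/s): [2.22, 2.22, 2.79, 3.14, 3.14, 3.14].

## Interface

Orientations are given as a unit quaternion [x, y, z, w].
In Python, from workcell import bot, hand, kinematics, get_obs, vision, hand_in gives the robot as it stands. The module is installed in compiled form; this text tells all that it offers. Calls block until the motion is done:
- bot.reach(position, orientation): joint-space move of the TCP to a pose.
- bot.servo_line(position, ori=None, velocity=0.15): straight line of the TCP; ori=None keeps the orientation; velocity is the mean speed in m/s.
- bot.goto_joints(angles): joint-space move.
- hand.move_gripper(opening, strength=None): finger opening in m; strength is the grip in N (None keeps the last); returns when the fingers have stopped.
- bot.dwell(seconds).
- kinematics.solve_ik(position, orientation): joint angles nearest the present ones, or None.
- get_obs(): the state.
- vision.read_camera(name): name is "scene" or "side" or "wrist"; returns a dict with "frame" (480x640x3 uint8, red, green, blue), "intrinsics" (3x3 intrinsics, pixels), "view" (4x4, takes a point from world to camera coordinates). Camera axes: x right, y down, z forward; pixel columns grow to the right and rows downward; lengths in m; the calibration is good to about 2 mm. A picture is of the moment at which its call begins. There is no depth.
A pose or a line that the arm cannot do raises bot.IKError and nothing moves.
- hand_in(): hands the job in, once; it reports no verdict.
The state is a dict: "time_s": time; "joint_pos": joint angles; "joint_vel": joint speeds; "joint_efforts": joint torques, N m; "position": TCP position; "orientation": TCP orientation; "wrist_force": force on the tool from outside, world axes, zero at the start; "ft_torque": the same for the moment, N m; "gripper_width": finger opening in m.
Only numpy, scipy, OpenCV 4.12 (cv2) and the standard library are available. Lean on these libraries where they do the work, as an engineer would, in place of code of your own. Each camera call takes 0.05 s, during which the arm holds its last target.

## Working session

There is one attempt and no reset: what is moved stays moved. The work goes in short steps, each a Python script; the robot and the scene stay as the last script left them, time stands still between calls to the robot, and variables do not carry over. Pictures are saved under pics/ and viewed, and the job is handed in when it is done.

```bash
mkdir -p pics; python3 - <<'E'
from workcell import *
import cv2,numpy as np
for n in("scene","side","wrist"):
    r=vision.read_camera(n); cv2.imwrite(f"pics/{n}0.png",r["frame"][:,:,::-1]); np.savez(f"{n}0.npz",**r)
    print(n,r["intrinsics"].tolist(),np.round(r["view"],4).tolist())
o=get_obs();print(o)
E
```

```text
scene [[452.19303973123544, 0.0, 323.386615201284], [0.0, 452.19303973123544, 247.34379256381078], [0.0, 0.0, 1.0]] [[-0.4769, -0.8785, 0.0264, 0.2299], [-0.3859, 0.1823, -0.9043, 0.2728], [0.7897, -0.4415, -0.426, 0.756], [0.0, 0.0, 0.0, 1.0]]
side [[476.6177341120544, 0.0, 315.3942433127353], [0.0, 476.6177341120544, 230.1763082298429], [0.0, 0.0, 1.0]] [[0.9997, 0.0174, -0.0188, -0.5358], [-0.0089, -0.4506, -0.8927, 0.0684], [-0.024, 0.8925, -0.4503, 0.9733], [0.0, 0.0, 0.0, 1.0]]
wrist [[356.615011552557, 0.0, 321.85926260820463], [0.0, 356.615011552557, 237.83821929504765], [0.0, 0.0, 1.0]] [[0.3901, -0.9208, -0.0019, -0.6232], [-0.8844, -0.3752, 0.2777, -0.0354], [-0.2565, -0.1066, -0.9607, 0.3787], [0.0, 0.0, 0.0, 1.0]]
{'time_s': 0.15, 'joint_pos': array([-1.17241866e+00,  3.53512212e-01,  1.63394240e+00, -2.78024293e-05,
        1.15520030e+00, -2.42906205e-03]), 'joint_vel': array([-0.00076285, -0.0009578 , -0.00171957, -0.00064247,  0.000935  ,
        0.000341  ]), 'joint_efforts': array([-4.20585075e-04, -6.05634356e+01, -3.42340529e+01, -1.10103222e-04,
        6.19868370e-03, -2.64842996e-06]), 'position': array([ 0.24369636, -0.57516786,  0.24772861]), 'orientation': array([-0.14084651,  0.69332057, -0.69258765,  0.14068115]), 'wrist_force': array([ 0.29816947, -0.04073405, -0.07457387]), 'ft_torque': array([-0.04605421,  0.01563168, -0.03281661]), 'gripper_width': 0.08547755664240853}
```

View pics/scene0.png

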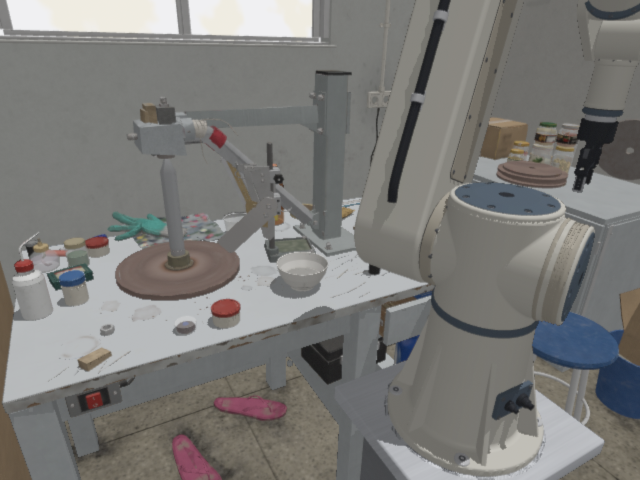

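View pics/side0.png

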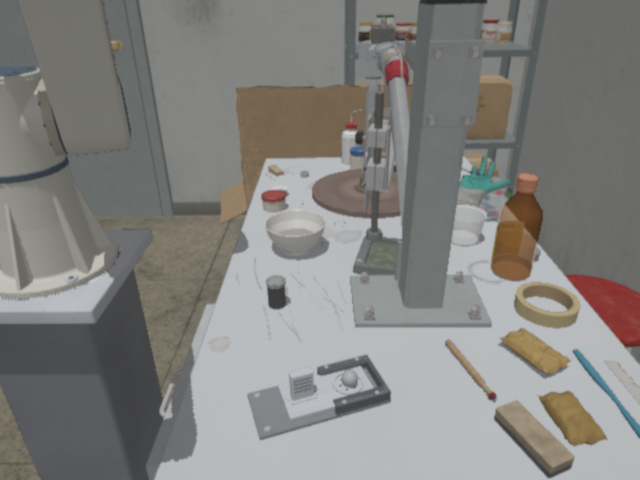

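View pics/wrist0.png

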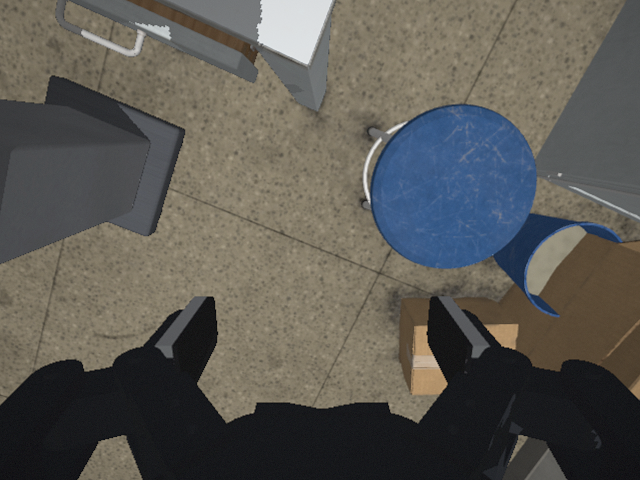

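The side view shows everything that matters: fin near (301,385), ball (349,379), dock (250–390, 355–430), bowl (296,233), canister (276,292) and tub (274,200). I'll enlarge it and measure.

```bash
cat > h.py <<'E'
import numpy as np
def ray(r,u,v):
    K=r["intrinsics"];T=r["view"];R=T[:3,:3];c=-R.T@T[:3,3]
    d=R.T@np.linalg.solve(K,[u,v,1.]);return c,d
def onz(r,u,v,z):
    c,d=ray(r,u,v);return c+d*(z-c[2])/d[2]
def proj(r,p):
    q=r["intrinsics"]@(r["view"][:3,:3]@np.array(p)+r["view"][:3,3]);return q[:2]/q[2]
E
python3 - <<'E'
import cv2,numpy as np
from h import *
r=dict(np.load("side0.npz"))
f=r["frame"][:,:,::-1]
cv2.imwrite("pics/side0z.png",cv2.resize(f[345:440,240:400],None,fx=5,fy=5,interpolation=cv2.INTER_CUBIC))
cv2.imwrite("pics/side0b.png",cv2.resize(f[180:320,220:370],None,fx=4,fy=4,interpolation=cv2.INTER_CUBIC))
for n,u,v,z in[("fin",301,385,.035),("ball",349,379,.025),("bowl",296,228,.063),("can",276,283,.051),("tub",274,197,.038),("column",425,290,0)]:print(n,onz(r,u,v,z).round(3))
E
```

```text
fin [ 0.525 -0.371  0.035]
ball [ 0.587 -0.35   0.025]
bowl [0.498 0.027 0.063]
can [ 0.473 -0.155  0.051]
tub [0.431 0.248 0.038]
column [ 0.736 -0.103  0.   ]
```

View pics/side0z.png

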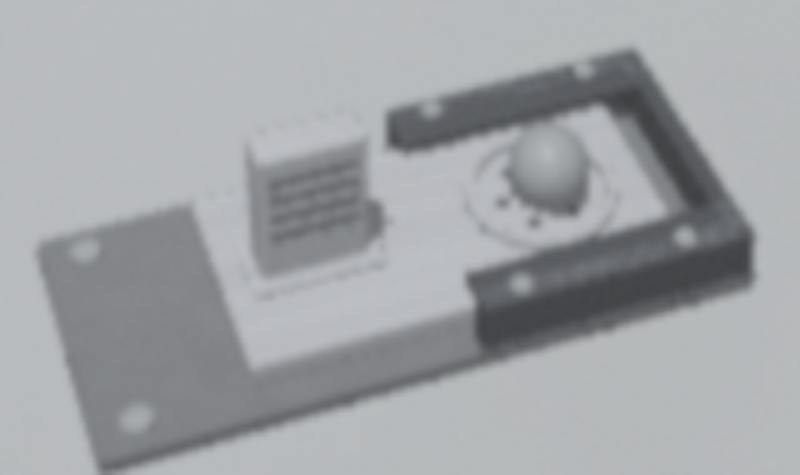

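View pics/side0b.png

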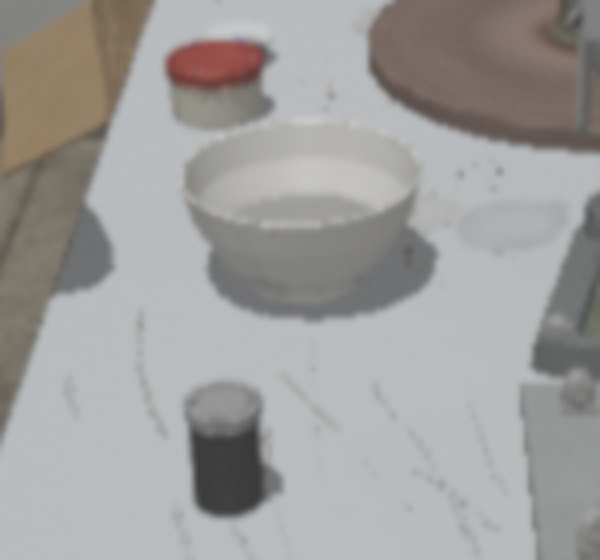

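```bash
python3 - <<'E'
import cv2,numpy as np
from h import *
r=dict(np.load("side0.npz"))
def p(x,y,z):return onz(r,240+(x+.5)/5-.5,345+(y+.5)/5-.5,z)
a=p(40,245,.006);b=p(100,466,.006);print("dock front",a.round(4),b.round(4),np.linalg.norm(a-b)); d=(a-b);print("yaw",np.degrees(np.arctan2(-d[0],d[1])))
m=(a+b)/2
a=p(192,205,.014);b=p(252,370,.014);print("tray front",a.round(4),b.round(4),np.linalg.norm(a-b)); d=(a-b);print("yaw",np.degrees(np.arctan2(-d[0],d[1])))
mt=(a+b)/2
q=[p(*c,.056) for c in((248,158),(366,148),(360,112),(254,125))]
for i in range(4):print(q[i].round(4),np.linalg.norm(q[i]-q[i-1]))
d=q[1]-q[0];print("fin yaw",np.degrees(np.arctan2(d[1],d[0])),"fin c",np.mean(q,0).round(4),"dockfront",m.round(4),"trayfront",mt.round(4))
e1=p(100,466,.006);e2=p(752,288,.003);d=e2-e1;print("edge yaw",np.degrees(np.arctan2(d[1],d[0])),np.linalg.norm(d))
e1=p(475,272,.0205);e2=p(755,235,.0205)
def q2(x,y,z):return onz(r,220+(x+.5)/4-.5,180+(y+.5)/4-.5,z)
print("bowl L,R",q2(183,180,.063).round(4),q2(419,185,.063).round(4),"far",q2(303,119,.063).round(4),"near",q2(298,230,.063).round(4))
s=dict(np.load("scene0.npz"));
cv2.imwrite("pics/s0z.png",cv2.resize(s["frame"][230:340,160:400,::-1],None,fx=3,fy=3,interpolation=cv2.INTER_CUBIC))
E
```

```text
dock front [ 0.4511 -0.3569  0.006 ] [ 0.4759 -0.4276  0.006 ] 0.0750262992707471
yaw 19.3451764535982
tray front [ 0.4919 -0.3505  0.014 ] [ 0.5117 -0.4058  0.014 ] 0.058772605367699814
yaw 19.688552904786583
[ 0.5106 -0.3768  0.056 ] 0.011686358545498744
[ 0.5402 -0.3733  0.056 ] 0.02981789775281704
[ 0.5384 -0.3605  0.056 ] 0.012996649116168782
[ 0.5114 -0.3651  0.056 ] 0.027420890316968285
fin yaw 6.593079873239327 fin c [ 0.5252 -0.3689  0.056 ] dockfront [ 0.4635 -0.3923  0.006 ] trayfront [ 0.5018 -0.3781  0.014 ]
edge yaw 19.579183875850312 0.1748667124380515
bowl L,R [0.4342 0.0436 0.063 ] [0.5547 0.0353 0.063 ] far [0.4915 0.1179 0.063 ] near [ 0.4962 -0.0126  0.063 ]
```

View pics/s0z.png

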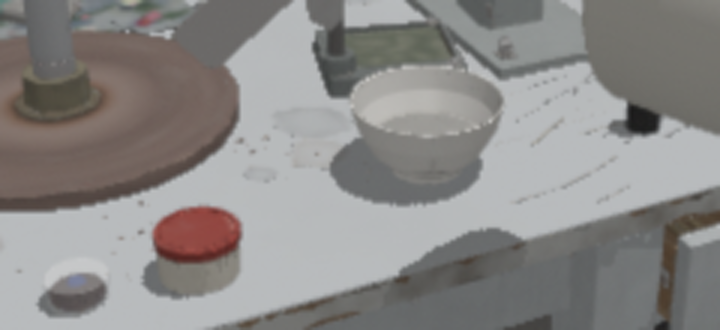

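```bash
cat >> h.py <<'E'
from scipy.spatial.transform import Rotation as Ro
def quat(yaw,flip=False):
    s=-1 if flip else 1
    y=np.array([0,0,-1.]);z=s*np.array([-np.sin(yaw),np.cos(yaw),0]);x=np.cross(y,z)
    return Ro.from_matrix(np.c_[x,y,z]).as_quat()
E
python3 - <<'E'
from h import *
from workcell import *
s=dict(np.load("scene0.npz"))
print("bowl scene",onz(s,302.2,263.7,.063))
for t in((160+350/3,230+105/3),(160+503/3,230+98/3)):print(onz(s,*t,.063).round(4))
print(bot.tcp_to_tips)
for fl in(0,1):
  for p in([.52,-.375,.22],[.525,-.370,.04],[.45,-.39,.04],[.45,-.39,.17],[.433,.031,.17]):
    q=kinematics.solve_ik(p,quat(np.radians(19.5),fl));print(fl,p,None if q is None else np.round(q,2))
E
```

```text
bowl scene [0.48499831 0.05820009 0.063     ]
[0.5052 0.116  0.063 ]
[4.633e-01 2.000e-04 6.300e-02]
0.017
0 [0.52, -0.375, 0.22] [-0.63  0.4   1.62 -0.    1.11 -2.54]
0 [0.525, -0.37, 0.04] [-0.62  0.62  1.73 -0.    0.79 -2.53]
0 [0.45, -0.39, 0.04] [-0.72  0.57  1.83 -0.    0.73 -2.63]
0 [0.45, -0.39, 0.17] [-0.72  0.39  1.77 -0.    0.98 -2.63]
0 [0.433, 0.031, 0.17] [ 0.07  0.16  2.1  -0.    0.88 -1.84]
1 [0.52, -0.375, 0.22] [-0.63  0.4   1.62 -0.    1.11  0.6 ]
1 [0.525, -0.37, 0.04] [-0.62  0.62  1.73 -0.    0.79  0.61]
1 [0.45, -0.39, 0.04] [-0.72  0.57  1.83 -0.    0.73  0.51]
1 [0.45, -0.39, 0.17] [-0.72  0.39  1.77 -0.    0.98  0.51]
1 [0.433, 0.031, 0.17] [ 0.07  0.16  2.1  -0.    0.88  1.3 ]
```

```bash
python3 - <<'E'
from h import *
from workcell import *
import cv2
bot.reach([.525,-.37,.20],quat(np.radians(19.5),1))
for n in("wrist","side"):
    r=vision.read_camera(n); cv2.imwrite(f"pics/{n}1.png",r["frame"][:,:,::-1]); np.savez(f"{n}1.npz",**r)
o=get_obs();print(o["time_s"],o["position"],o["wrist_force"])
E
```

```text
1.575 [ 0.52428792 -0.37117962  0.20029297] [-0.59780453  0.29410367 -0.92247056]
```

View pics/wrist1.png

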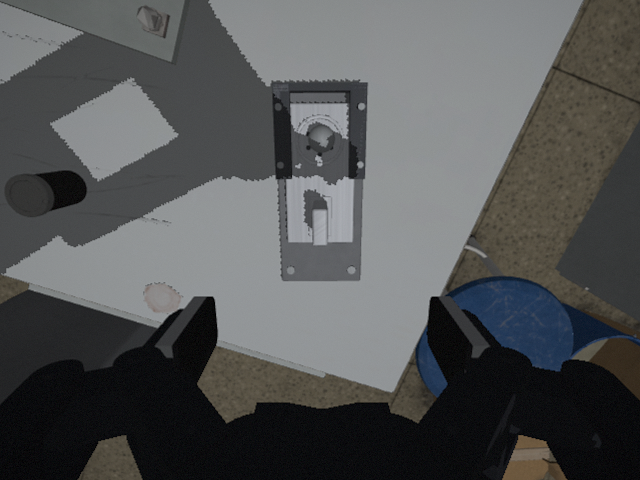

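View pics/side1.png

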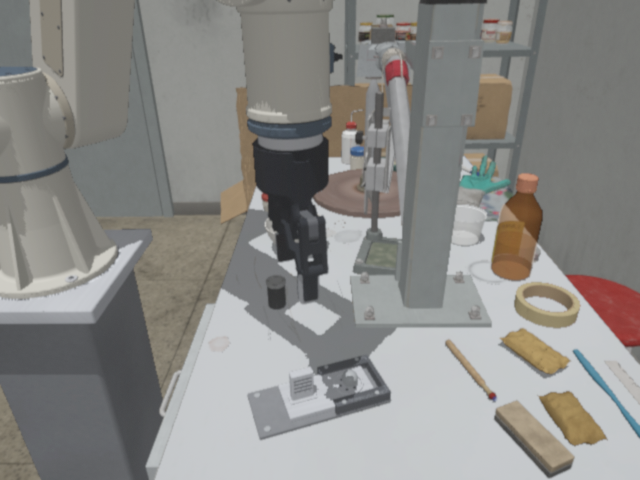

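The wrist view shows the dock almost upright in the image: front edge at v≈280 (u 282–361), ball at (320,137), fin top near (320,225). Zooming in to refine.

```bash
python3 - <<'E'
import cv2,numpy as np
f=cv2.imread("pics/wrist1.png")
cv2.imwrite("pics/wrist1z.png",cv2.resize(f[170:290,260:380],None,fx=5,fy=5,interpolation=cv2.INTER_CUBIC))
E
```

```text
(no output)
```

View pics/wrist1z.png

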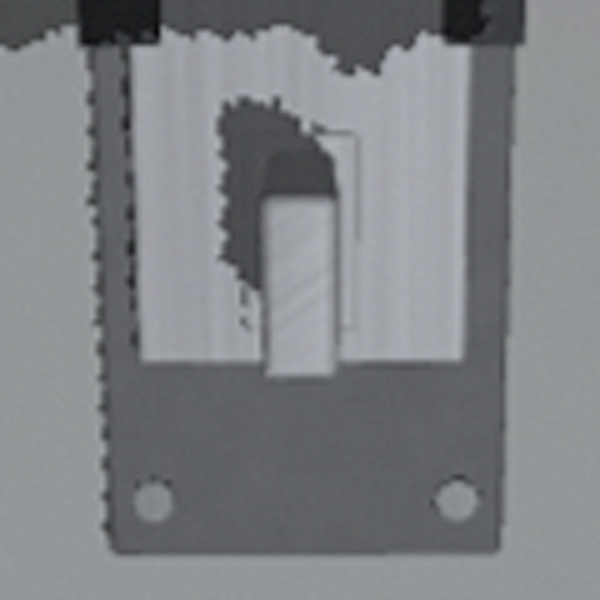

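```bash
python3 - <<'E'
from h import *
r=dict(np.load("wrist1.npz"))
def p(x,y,z):return onz(r,260+(x+.5)/5-.5,170+(y+.5)/5-.5,z)
def yaw(d):return round(np.degrees(np.arctan2(d[1],d[0])),2)
a,b=p(110,551,.006),p(499,551,.006);print("dockfront",(a+b)[:2]/2,np.linalg.norm(a-b),yaw(a-b)-90)
c,d=p(93,100,.006),p(516,100,.006);print("sides",yaw(c-a),yaw(d-b))
a,b=p(142,361,.014),p(465,361,.014);print("trayfront",(a+b)[:2]/2,np.linalg.norm(a-b),yaw(a-b)-90)
c,d=p(132,50,.014),p(471,50,.014);print("sides",yaw(c-a),yaw(d-b))
q=[p(*k,.056) for k in((263,197),(338,197),(334,376),(266,376))]
m=np.mean(q,0);print("fin",m,[np.linalg.norm(q[i]-q[i-1]) for i in range(4)],yaw(q[0]-q[3]),yaw(q[1]-q[2]))
E
```

```text
dockfront [ 0.46397462 -0.38976627] 0.07500535528382354 19.47
sides 19.67 19.13
trayfront [ 0.50228801 -0.37611522] 0.05883945993621702 19.459999999999994
sides 19.71 19.77
fin [ 0.52535506 -0.367659    0.056     ] [np.float64(0.02876142921796006), np.float64(0.011510068693367112), np.float64(0.02876457192904349), np.float64(0.01074067506173355)] 19.97 18.44
```

```bash
python3 - <<'E'
from h import *
from workcell import *
import cv2
q=quat(np.radians(19.55),1)
def st(t):
    o=get_obs();print(t,round(o["time_s"],2),o["position"].round(4),o["wrist_force"].round(2),o["ft_torque"].round(2),round(o["gripper_width"],4))
bot.servo_line([.5255,-.3684,.09],q,velocity=.12);st("pre")
bot.servo_line([.5255,-.3684,.039],velocity=.06);st("down")
hand.move_gripper(.03,60);st("30mm")
hand.move_gripper(.0,60);st("closed")
for n in("wrist","side"):
    r=vision.read_camera(n); cv2.imwrite(f"pics/{n}2.png",r["frame"][:,:,::-1]); np.savez(f"{n}2.npz",**r)
E
python3 -c "
import cv2
f=cv2.imread('pics/side2.png')[290:450,220:420];cv2.imwrite('pics/side2z.png',cv2.resize(f,None,fx=3.5,fy=3.5,interpolation=2))"
```

```text
pre 2.64 [ 0.526  -0.3688  0.0908] [-0.66  0.11  0.07] [ 0.01  0.01 -0.03] 0.0852
down 3.64 [ 0.5257 -0.3686  0.0393] [-0.84  0.2  -0.04] [ 0.02 -0.02 -0.01] 0.0853
30mm 4.22 [ 0.5255 -0.3684  0.0391] [-0.92 -0.5   0.56] [-0.05  0.02 -0.05] 0.0301
closed 4.51 [ 0.5256 -0.3685  0.0391] [-0.18 -0.18  1.74] [0.06 0.04 0.07] 0.0112
```

View pics/side2z.png

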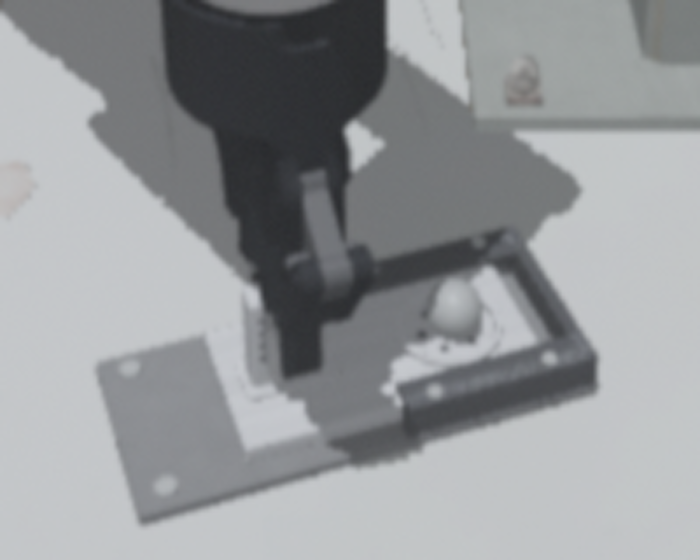

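View pics/wrist2.png

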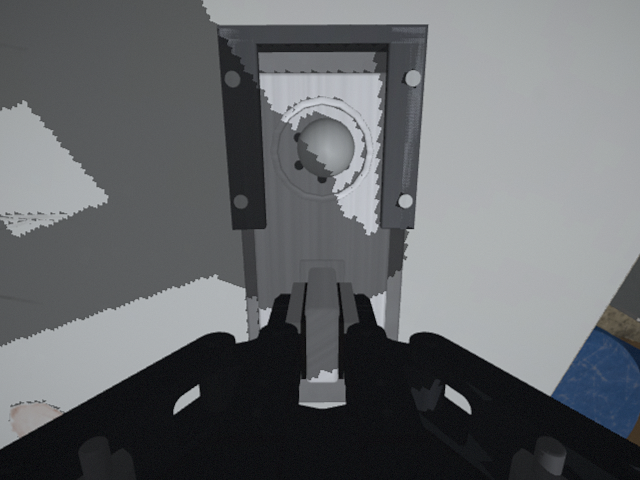

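```bash
python3 - <<'E'
from h import *
from workcell import *
import cv2
y=np.radians(19.55);e=np.array([np.cos(y),np.sin(y),0])
def st(t):
    o=get_obs();print(t,round(o["time_s"],2),o["position"].round(4),o["wrist_force"].round(2),o["ft_torque"].round(2),round(o["gripper_width"],4));return o
hand.move_gripper(.0,90);st("grip")
p=np.array([.5255,-.3684,.0395])
for d in(.01,.04,.078):
    bot.servo_line(p-d*e,velocity=.05)
    o=st(d)
    if np.linalg.norm(o["wrist_force"])>25:print("STOP");break
for n in("wrist","side"):
    r=vision.read_camera(n); cv2.imwrite(f"pics/{n}3.png",r["frame"][:,:,::-1]); np.savez(f"{n}3.npz",**r)
E
python3 -c "
import cv2
f=cv2.imread('pics/side3.png')[290:450,200:400];cv2.imwrite('pics/side3z.png',cv2.resize(f,None,fx=3.5,fy=3.5,interpolation=2))"
```

```text
grip 4.83 [ 0.5256 -0.3685  0.0392] [-0.82  0.48  2.9 ] [0.01 0.06 0.08] 0.0109
0.01 5.17 [ 0.5152 -0.3717  0.0392] [ 0.17  0.11 -1.56] [-0.05  0.07  0.04] 0.0107
0.04 5.92 [ 0.4879 -0.3819  0.0396] [ 0.35 -0.27 -2.12] [-0.04  0.11 -0.01] 0.0111
0.078 6.83 [ 0.4522 -0.3946  0.0396] [-0.38  0.06 -2.32] [-0.01  0.15  0.01] 0.0108
```

View pics/side3z.png

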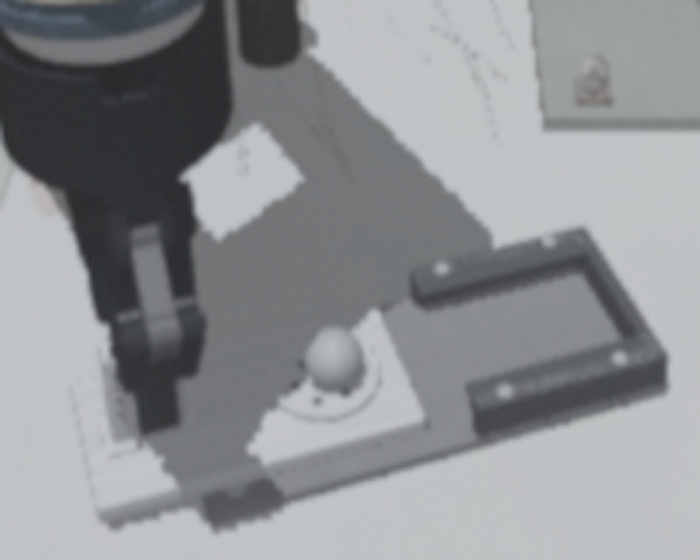

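View pics/wrist3.png

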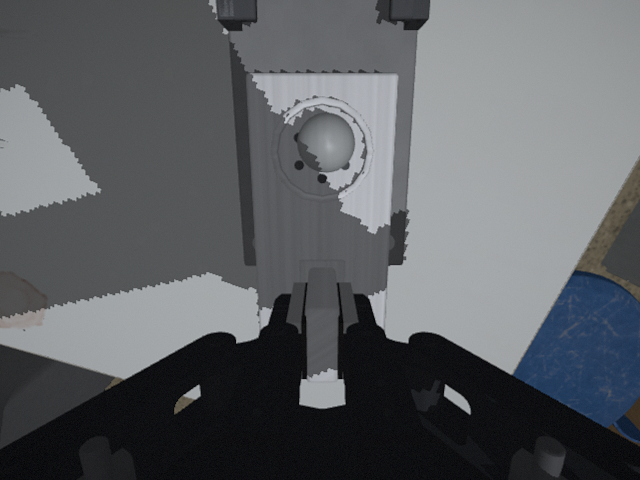

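The tray is clear of the lips and the ball is centred in the pocket. Next: lift and check for tilt.

```bash
python3 - <<'E'
from h import *
from workcell import *
import cv2
def st(t):
    o=get_obs();print(t,round(o["time_s"],2),o["position"].round(4),o["wrist_force"].round(2),o["ft_torque"].round(2),round(o["gripper_width"],4));return o
bot.servo_line([.4522,-.3945,.06],velocity=.03);st("lift")
bot.servo_line([.4522,-.3945,.175],velocity=.07);st("up")
for n in("wrist","side","scene"):
    r=vision.read_camera(n); cv2.imwrite(f"pics/{n}4.png",r["frame"][:,:,::-1]); np.savez(f"{n}4.npz",**r)
E
```

```text
lift 7.77 [ 0.4521 -0.3944  0.06  ] [-0.55  0.17 -1.44] [-0.01  0.05 -0.04] 0.0108
up 9.56 [ 0.452  -0.3943  0.1746] [ 1.02  0.92 -1.6 ] [-0.05  0.08  0.01] 0.0107
```

View pics/side4.png

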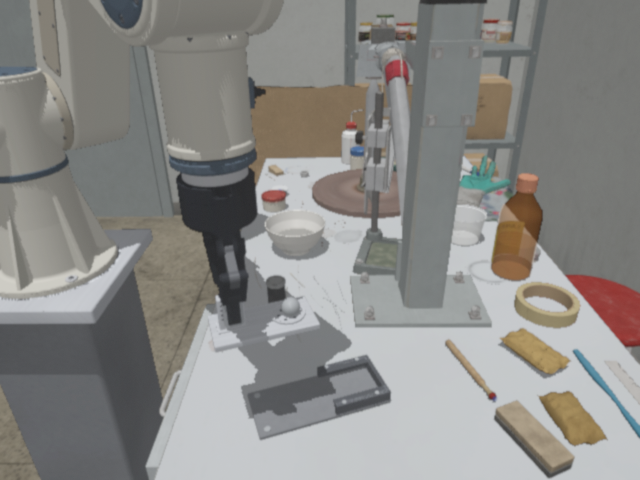

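View pics/wrist4.png

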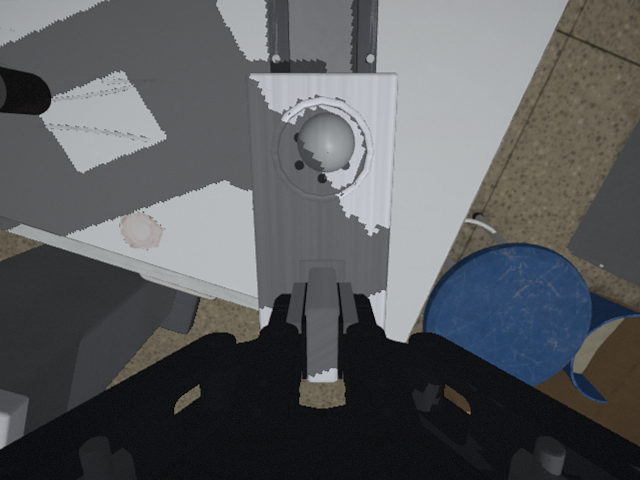

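```bash
python3 - <<'E'
from h import *
from workcell import *
import cv2
def st(t):
    o=get_obs();print(t,round(o["time_s"],2),o["position"].round(4),o["wrist_force"].round(2),o["ft_torque"].round(2),round(o["gripper_width"],4));return o
r=dict(np.load("wrist4.npz"));pk=onz(r,324,147,.1495);tc=get_obs()["position"];print("pocket",pk,pk-tc)
y=np.radians(19.55);off=np.array([np.cos(y),np.sin(y)])*.065;print(off)
b=np.array([.490,.055])
g=b-(pk-tc)[:2]
bot.servo_line([g[0],g[1],.175],velocity=.09);bot.dwell(.3);st("over")
for n in("wrist","side","scene"):
    r=vision.read_camera(n); cv2.imwrite(f"pics/{n}5.png",r["frame"][:,:,::-1]); np.savez(f"{n}5.npz",**r)
E
```

```text
pocket [ 0.51442817 -0.37205357  0.1495    ] [ 0.06234678  0.02233855 -0.02518176]
[0.06125274 0.02175091]
over 14.91 [0.4277 0.0326 0.175 ] [ 0.52 -0.54 -2.49] [-0.06  0.05 -0.04] 0.0107
```

View pics/side5.png

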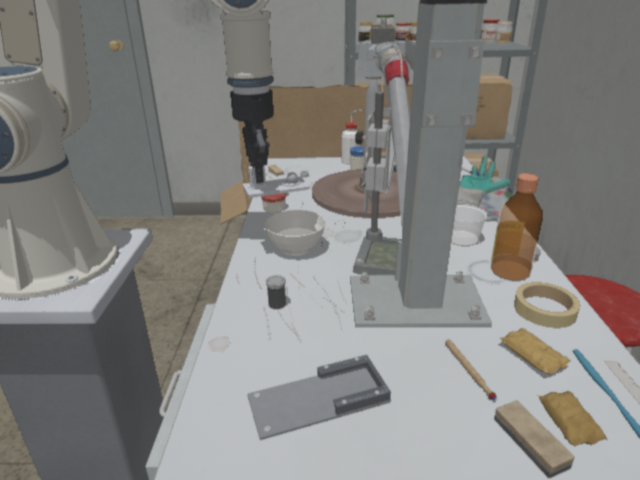

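View pics/wrist5.png

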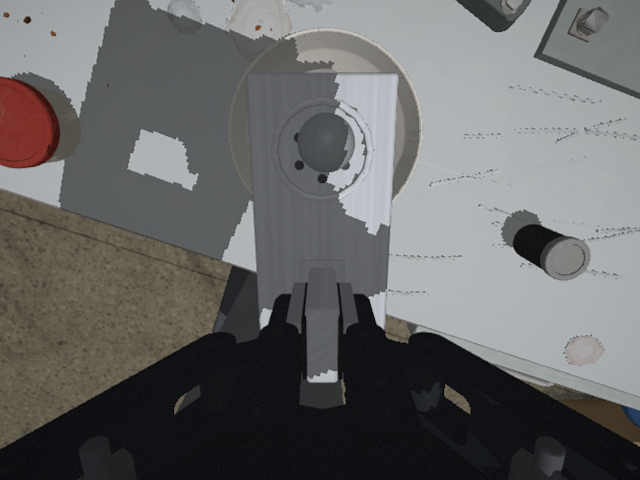

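View pics/scene5.png

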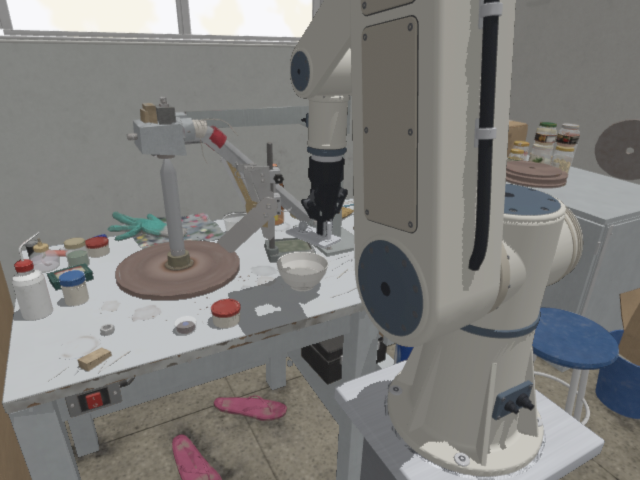

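The wrist view shows the bowl's rim all round the tray (left u≈229, right u≈421, top v≈28). I'll fit a circle to the rim points on the z = 63 mm plane and compare its centre with the pocket.

```bash
python3 - <<'E'
from h import *
from scipy.optimize import least_squares
r=dict(np.load("wrist5.npz"))
P=np.array([onz(r,u,v,.063)[:2] for u,v in((327,28),(229,125),(421,125),(281,40),(243,72),(405,72),(241,175),(409,177))])
s=least_squares(lambda c:np.hypot(*(P-c[:2]).T)-c[2],[.49,.05,.06])
print(s.x,s.fun.round(4),"pocket",onz(r,324,147,.1495))
E
```

```text
[0.49466564 0.05540975 0.06114376] [-0.0002 -0.     -0.     -0.0006  0.0011  0.     -0.0005  0.0002] pocket [0.49007271 0.05490231 0.1495    ]
```

```bash
python3 - <<'E'
from h import *
from workcell import *
import cv2
bot.servo_line([.4307,.0328,.170],velocity=.02);bot.dwell(1.0)
r=vision.read_camera("wrist");cv2.imwrite("pics/wrist6.png",r["frame"][:,:,::-1])
print(onz(r,324,147,.1445))
o=get_obs();print(o["time_s"],o["position"],np.abs(o["joint_vel"]).max(),o["gripper_width"])
E
```

```text
[0.49311631 0.05506187 0.1445    ]
16.55 [0.43071616 0.03280507 0.17001796] 0.0019150199759381697 0.011030001006254115
```

View pics/wrist6.png

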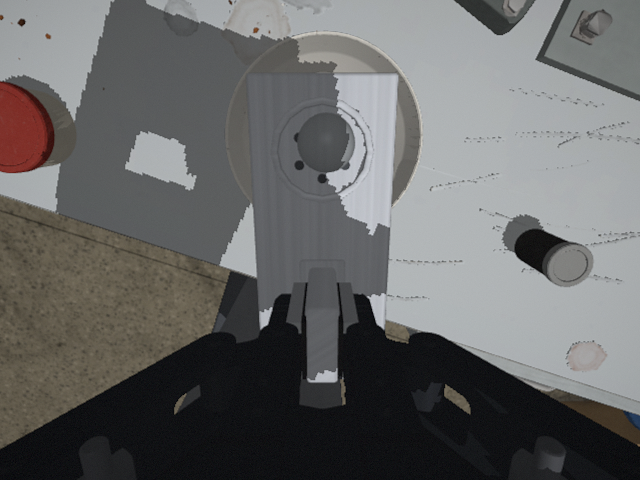

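The wrist view shows the ball at (325,142) inside the ring, the tray unchanged in the grip, and the bowl centred beneath it. Handing in.

```bash
python3 -c "
from workcell import *
print(hand_in())"
```

```text
the job is handed in; nothing more can be done
None
```

The tray is out of the dock and held still over the bowl, with the ball in its pocket. I handed the job in about 16.6 s into the 53 s allowed, and no verdict was reported.

I gripped the fin across its thickness at 90 N. I drew the tray 78 mm straight along the dock's axis, lifted it level, carried it over the canister and moved it to the bowl.

Last checks before handing in:
- **Position:** the pocket is at about (0.493, 0.055, 0.145). A circle fitted to the bowl's rim in the wrist view puts its middle at (0.495, 0.055), so the pocket is about 2 mm off. Its floor is about 82 mm above the rim.
- **Tray and ball:** the tray looks the same in the wrist view as when it was gripped in the dock, so it has not slipped or tipped. The ball is inside the pocket ring.
- **Motion and forces:** joint speeds were below 0.002 rad/s, and the wrist force readings I took stayed at a few newtons.
- **Bystanders:** I saw no movement of the bowl, canister or tub in the pictures. I judged this by eye, and did not check the gem box separately.

The first estimates of the bowl's middle disagreed by about 10 mm in x: the side camera gave 0.494 and the scene camera 0.485. The wrist view agreed with the side camera, so I made a 3 mm correction towards it at the end.

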